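# Shift the load-step selector into its third slot

## Task

The load selector on the bench has a lever in an H-shaped gate; seen from the robot, slot one is far left, two near left, three far right and four near right, and the lever now stands somewhere in the left-hand track. With the closed fingertips push the lever to the cross channel, across to the right-hand track, and then forward until it is fully home in the third slot, and take the hand away. Only push it, without forcing it against the steel of the gate: never pull its spring-loaded handle up, never let it run back into the fourth slot, and leave the other things on the bench where they are.

Things in the scene. Friction and masses are not known exactly. Their poses are not given: they have to be found in the camera images.
- gate_centre (a point): Centre of the H gate, on the top face of the steel plate, 101 mm above the bench. x = forward (away from the robot), y = left, z up. Under it a fixed white housing, 200 (x) x 180 x 101 mm high, placed and yawed (to 0.35 rad) anew each time. Two tracks along x, centred 19 mm left and right, 13 mm wide, 52 long, joined at their middles by a 16 mm wide cross channel. The lever's rod is 10 mm thick.
- selector: The whole selector: the fixed white housing with gate plate and lever. Origin at the centre of the housing's underside, on the bench, 101 mm below gate_centre; same axes. The lever is pushed with some 3 to 15 N; over 50 N from the fingers is forcing it.
- slot_three (a point): Where the rod's axis crosses the plate when home in the third slot: forward (+x) end of the right-hand track, at plate height, 20 mm forward and 19 mm right of gate_centre. Same axes as gate_centre. The left track has slots one (forward) and two (back), the right one three (forward) and four (back).
- lever_pivot (a point): Hidden point about which the lever rocks, 61 mm below gate_centre (40 mm above the bench), same axes. With a = lever_across and f = lever_fore, handle_mid lies from here, along these axes, at x = 0.170 sin f, y = -0.170 cos f sin a, z = 0.170 cos f cos a (m).
- handle_mid (a point): On the handle's axis: black plastic cylinder, diameter 34 mm, 63 mm long (30 below this point, 33 above), atop the rod; nothing else stands at its height. z runs along the rod. 210 mm above the bench when upright, about 196 at the slots' ends; it travels about 50 mm each way from upright. A push of about 3 N moves the lever and it stays where it is left; stops are rigid.
- lever_across (a joint): Sideways tilt of the lever, rad: -0.29 at the left track's stop, 0 upright, +0.29 at the right track's stop. It can change by more than about 0.05 only with lever_fore within about 0.05 of 0 (cross channel; its corners are rounded).
- lever_fore (a joint): Fore-and-aft tilt, rad: +0.30 fully forward (home in slot one or three), 0 in the cross channel, -0.30 fully back (slot two or four).
- handle (a joint): How far the handle is pulled up along the rod, m: 0 down (rest) to 0.010. A spring holds it down with 12 N at rest. It is to stay down.
- rheostat: Loose bystander: green tubular resistor lying on two black end plates, 114 x 52 x 70 mm, 0.5 kg; origin at the centre of its underside, x along the tube. It stands beside or beyond the selector.
- transformer: Loose bystander: small transformer, dark steel core with copper coil, 70 x 55 x 68 mm, 0.8 kg; origin at the centre of its underside.
- meter: Loose bystander: grey meter box 50 x 90 x 60 mm, 0.3 kg; origin at the centre of its underside.

How it is judged:
On the way, in this order (a step that is already met when the one before it is completed fails the run):
1. the lever is across in the right-hand track, still in the cross channel (value of joint lever_across above 0.22 rad and value of joint lever_fore between -0.12 and 0.12 rad), for 0.1 s.
2. the lever is forward, home in the third slot (value of joint lever_across above 0.22 rad and value of joint lever_fore above 0.26 rad), for 0.2 s.
At the end, for the whole second after the job is handed in: The lever rests in the third slot: lever_across above 0.22 rad and lever_fore above 0.26 rad (its stop is at 0.30), both still (under 0.02 rad/s); the handle is down (under 2 mm), and each bystander is within 20 mm of where it was (all of step 2 and velocity of joint lever_across between -0.02 and 0.02 rad/s and velocity of joint lever_fore between -0.02 and 0.02 rad/s and value of joint handle below 0.002 m and distance of each of rheostat, transformer, meter from where it was at the start of the episode below 0.02 m); the robot touches nothing.
It fails at once if the lever is forced: the fingers press on the selector with over 50 N (contact force between the fingers and selector above 50 N).
It fails at once if the handle is pulled up by more than 3 mm (value of joint handle above 0.003 m).
It fails at once if the lever runs into the fourth slot (near right) (value of joint lever_across above 0.15 rad and value of joint lever_fore below -0.15 rad).
It fails at once if the lever is forced through the steel between the tracks instead of through the cross channel (value of joint lever_across between -0.12 and 0.12 rad and (value of joint lever_fore above 0.13 rad or value of joint lever_fore below -0.13 rad)).
It fails at once if a bystander (rheostat, transformer or meter) is lifted, or shifted by more than 20 mm (distance of any of rheostat, transformer, meter from where it was at the start of the episode above 0.02 m or height (world z) of any of rheostat, transformer, meter above 0.015 m).
It also fails if it takes over 58 s, if anything falls off the work surface, if the arm or the gripper's body presses on something with over 40 N, if the wrist force passes 120 N, or if a joint passes its speed limit or range.

## Robot

A 7-joint arm with a two-finger parallel gripper is mounted at the origin on the work surface. World frame = base frame: x ahead of the robot, y to its left, z up, the work surface at z = 0. Lengths are in m, angles in rad, forces in N, time in s.
With the tool pointing down it reaches from about 0.425 to 0.925 m from the base axis. Payload 6.8 kg.
Tool frame: the origin (TCP) lies between the finger pads; the fingertips stand robot.tcp_to_tips ahead of it and the grasp point (between the pads) lies 2 mm behind it (robot.tcp_to_tips is the distance from the TCP to the fingertips, in m); z points along the fingers, y is the direction in which the jaws open and shut (so a half turn about z gives the same grasp; the last joint's range is limited). The gripper opens to 88 mm and grips with 3 to 60 N. Pads are 20 mm wide; open, the fingers measure 115 mm over their backs; the gripper's body (75 mm by 178 mm) begins 61 mm behind the grasp point.
Start: joints at [-1.417, 0.477, 0.022, 1.555, -0.011, 1.109, -0.083], TCP at [0.175, 0.652, 0.24] pointing down, gripper open.
Joint ranges: [-2.96, 2.96], [-0.34, 2.1], [-1.41, 1.46], [0.24, 2.44], [-1.37, 4.51], [0.17, 1.92], [-2.96, 2.96]. Speed limits (rad/s): [2.39, 2.39, 3.14, 3.14, 3.14, 3.14, 3.14].

## Interface

Orientations are given as a unit quaternion [x, y, z, w].
In Python, from plant import robot, capture, calibration gives the robot as it stands.
- The arm moves only by the tool step_arm, never from a script. Its argument "commands" is a list of rows, each an object with "translation": the shift along the tool's x, y, z in mm, a list of three; "rot": the turn, a rotation vector about the tool's x, y, z in rad, a list of three. In form: [{"translation": [tx, ty, tz], "rot": [rx, ry, rz]}, ...]. A call has 1 to 10 rows; each row shifts and turns the pose as measured when the row begins, along the tool's axes as they then stand; what a row does not reach is not made up. A row lasts 1/8 s, in which the tool goes at most 62.5 mm and 10.7 degrees, less where a joint would pass 70% of its speed; a pose out of reach is approached as far as the arm can. A call with a gripper value outside its range is refused whole. "grip" is the gripper command: -1 is fully open, 1 is shut, values between are in proportion, set as the call begins (left out, the last holds). The fingers move at their own pace and stop on an object; "grip_force" is the grip in N (left out, the last holds). Time passes only in rows, so rows that do not move let the fingers close. It gives the time, the measured TCP pose, the force and the opening at its end, in the units of the state.
- robot.state(): the state, without advancing time (a new reading comes with each control period).
- capture(name): name is "scene" or "top" or "wrist"; returns (picture, depth): 420x560x3 uint8, red, green, blue; 420x560 float32, m along the optical axis (not along the pixel's ray), 0 where there is no reading.
- calibration(name): a dict with "intrinsics" (3x3 intrinsics, pixels), "T" (4x4, takes a point from camera to world coordinates). Camera axes: x right, y down, z forward; pixel columns grow to the right and rows downward; lengths in m; the calibration is good to about 2 mm. A picture is of the moment at which its call begins: read the wrist's pose just before it. calibration takes no time and is no camera call; for the wrist camera it gives the pose at the moment of the call.
- robot.finish_job(): hands the job in, once; it reports no verdict.
The state is a dict: "t": time; "joint_positions": joint angles; "dq": joint speeds; "joint_torque": joint torques, N m; "eef_pos": TCP position; "tcp_rot": TCP orientation; "ft_force": force on the tool from outside, world axes, zero at the start; "torque": the same for the moment, N m; "width": finger opening in m.
Only numpy, scipy, OpenCV 4.12 (cv2) and the standard library are available. Lean on these libraries where they do the work, as an engineer would, in place of code of your own. Each camera call takes 0.05 s, during which the arm holds its last target. There are 200 camera calls.

## Working session

There is one attempt and no reset: what is moved stays moved. The work goes in short steps, Python scripts to look and compute and a tool call to move; the robot and the scene stay as the last step left them, time stands still between calls to the robot, and variables do not carry over. Pictures are saved under pics/ and viewed, on a budget of 10 in all, crops included, one or two more only if the job needs it, and the job is handed in when it is done.

Besides the shell and the picture viewer there is one more tool, called after "Request:" as name([rows], argument=value, ...), one row to a line, values as JSON. step_arm: Moves the arm, as the interface text tells. Its arguments: {"type":"object","properties":{"commands":{"type":"array","items":{"type":"object","properties":{"translation":{"type":"array","items":{"type":"number"}},"rot":{"type":"array","items":{"type":"number"}}}}},"grip":{"type":"number"},"grip_force":{"type":"number"}},"required":["commands"]}

```bash
ls; mkdir -p pics
python3 - <<'E'
from plant import robot,capture,calibration
import cv2,numpy as np
s=robot.state();print(s,robot.tcp_to_tips)
ims=[]
for n in("scene","top"):
    p,d=capture(n);c=calibration(n);np.savez(n+'.npz',p=p,d=d,K=c['intrinsics'],T=c['T']);print(n,c)
    cv2.imwrite(f'pics/{n}0.png',p[:,:,::-1])
E
```

```text
pics
{'t': 0.0, 'joint_positions': array([-1.41711755,  0.47781632,  0.0223555 ,  1.55649022, -0.01148446,
        1.1092643 , -0.08315123]), 'dq': array([ 0.0004846 , -0.0005678 , -0.00127818,  0.00112912,  0.00139175,
        0.00078057,  0.00096693]), 'joint_torque': array([-9.06574969e-04, -5.82858539e+01,  1.53398395e+00, -2.72607046e+01,
       -5.43607248e-02,  1.69588218e-02,  1.49726111e-04]), 'eef_pos': array([0.17456574, 0.65142923, 0.23865476]), 'tcp_rot': array([ 1.30534312e-01,  9.91443361e-01, -9.23961420e-04, -4.11679111e-05]), 'ft_force': array([ 0.46842199, -0.16916277,  0.30489127]), 'torque': array([-0.00142491, -0.0244596 , -0.01022707]), 'width': 0.08767653880077779} 0.017
scene {'intrinsics': array([[422.22293883,   0.        , 279.15114551],
       [  0.        , 422.22293883, 213.07331464],
       [  0.        ,   0.        ,   1.        ]]), 'T': array([[-0.65950421,  0.45607419, -0.59753706,  1.16923109],
       [ 0.75138601,  0.42297419, -0.50647005,  0.48073499],
       [ 0.02175484, -0.78300011, -0.62164102,  0.70043383],
       [ 0.        ,  0.        ,  0.        ,  1.        ]])}
top {'intrinsics': array([[419.14563035,   0.        , 279.13382817],
       [  0.        , 419.14563035, 211.12230521],
       [  0.        ,   0.        ,   1.        ]]), 'T': array([[ 0.08224531, -0.97219511,  0.21925413,  0.46743152],
       [-0.99659947, -0.08133745,  0.01317999,  0.02994585],
       [ 0.00502005, -0.21959254, -0.97557876,  1.03740825],
       [ 0.        ,  0.        ,  0.        ,  1.        ]])}
```

View pics/scene0.png

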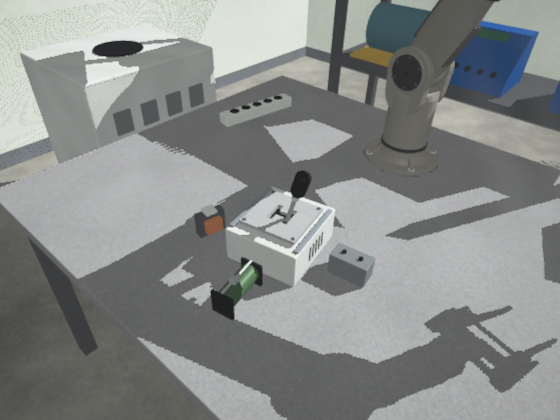

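View pics/top0.png

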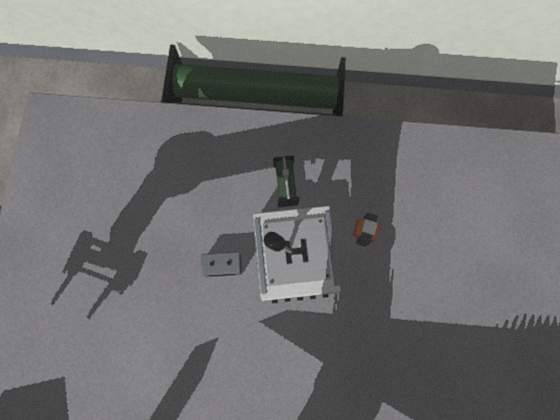

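The scene view shows the selector near (283,235) with the handle leaning at (301,184). The top view shows the gate at about (297,251), the handle at (273,240), the rheostat at (286,180), the meter at (221,264) and the transformer at (367,229).

```bash
cat > h.py <<'E'
import numpy as np,cv2
def cloud(d,K,T):
    v,u=np.mgrid[:d.shape[0],:d.shape[1]]
    P=np.stack([(u-K[0,2])/K[0,0]*d,(v-K[1,2])/K[1,1]*d,d],-1)
    return P@T[:3,:3].T+T[:3,3]
E
python3 - <<'E'
import numpy as np,cv2
from h import *
z=np.load('top.npz');W=cloud(z['d'],z['K'],z['T']);p=z['p']
reg=np.zeros(z['d'].shape,bool);reg[200:306,245:345]=1
m=reg&(W[...,2]>.092)&(W[...,2]<.118)
print('plate z',np.median(W[m][:,2]),m.sum())
c,s,a=cv2.minAreaRect((W[m][:,:2]*1000).astype(np.float32));print('rect',c,s,a)
dark=reg&(p.max(2)<70)
H=dark&(W[...,2]>.15)
print('handle',H.sum(),W[H].min(0),W[H].max(0),W[H].mean(0))
zs=np.load('scene.npz');Ws=cloud(zs['d'],zs['K'],zs['T'])
r=(abs(Ws[...,0]-c[0]/1000)<.12)&(abs(Ws[...,1]-c[1]/1000)<.12)
m2=r&(Ws[...,2]>.092)&(Ws[...,2]<.118);print('scene rect',np.median(Ws[m2][:,2]),cv2.minAreaRect((Ws[m2][:,:2]*1000).astype(np.float32)))
H=r&(Ws[...,2]>.165);print('scene handle',H.sum(),Ws[H].min(0),Ws[H].max(0),Ws[H].mean(0))
# gate slot: dark pixels near plate, z from ray onto plane .101
K,T=z['K'],z['T']
v,u=np.nonzero((p.max(2)<60)&reg)
R=np.stack([(u-K[0,2])/K[0,0],(v-K[1,2])/K[1,1],np.ones(len(u))],-1)@T[:3,:3].T
X=T[:3,3]+R*((.101-T[2,3])/R[:,2])[:,None]
cv2.imwrite('pics/crop1.png',cv2.resize(p[195:310,240:350,::-1],None,fx=5,fy=5,interpolation=2))
E
```

```text
plate z 0.10100137317141622 3904
rect (590.0579833984375, -3.1438674926757812) (191.33485412597656, 175.4964599609375) 10.7333984375
handle 301 [0.46743152 0.02368886 0.19094792] [0.60657841 0.06613887 1.03740825] [0.58698349 0.04524388 0.24083185]
scene rect 0.10007385102934707 ((591.942138671875, 0.18344879150390625), (171.9357147216797, 175.321533203125), 10.715630531311035)
scene handle 433 [0.58067861 0.02739072 0.16546807] [0.61086654 0.06927784 0.23700766] [0.60077037 0.05336305 0.21156839]
```

View pics/crop1.png

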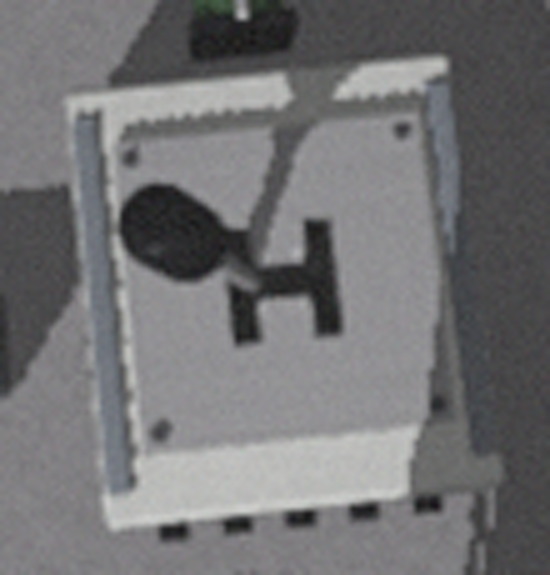

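The crop shows the H gate: right track from (319,220) to (328,335), cross channel at y≈283, and the rod in the left track at about (250,275), a little forward of the channel. Next I compute the frame and triangulate the handle.

```bash
cat >> h.py <<'E'
def ray(uv,K,T):
    r=T[:3,:3]@np.array([(uv[0]-K[0,2])/K[0,0],(uv[1]-K[1,2])/K[1,1],1.]);return T[:3,3],r/np.linalg.norm(r)
def plane(uv,K,T,h):
    o,r=ray(uv,K,T);return o+r*(h-o[2])/r[2]
def tri(rays):
    A=sum(np.eye(3)-np.outer(r,r) for o,r in rays);b=sum((np.eye(3)-np.outer(r,r))@o for o,r in rays)
    X=np.linalg.solve(A,b);return X,[np.linalg.norm((np.eye(3)-np.outer(r,r))@(X-o)) for o,r in rays]
def blob(p,lo,seed,shape=None):
    n,l,st,c=cv2.connectedComponentsWithStats(lo.astype(np.uint8));
    k=min(range(1,n),key=lambda i:np.hypot(*(c[i]-seed)) if st[i,4]>60 else 1e9);return c[k],st[k],l==k
E
python3 - <<'E'
from h import *
z=np.load('top.npz');K,T,p,d=z['K'],z['T'],z['p'],z['d']
f=lambda u,v:plane((240+u/5-.4,195+v/5-.4),K,T,.101)
A,B,C=f(319,220),f(328,335),f(247,340);M=f(285,282);print(A,B,C,M)
print('yaw',np.arctan2(*(A-B)[1::-1]),'len',np.linalg.norm(A-B),'sep',np.linalg.norm(B-C))
zs=np.load('scene.npz');ps=zs['p']
W=cloud(d,K,T);Ws=cloud(zs['d'],zs['K'],zs['T'])
def hm(p,box):
    m=np.zeros(p.shape[:2],bool);m[box[0]:box[1],box[2]:box[3]]=1
    m&=p.max(2)<65
    m=cv2.morphologyEx(m.astype(np.uint8),cv2.MORPH_OPEN,np.ones((5,5)))
    return m
ct,st,_=blob(p,hm(p,(225,258,258,292)),(273,241));cs,ss,_=blob(ps,hm(ps,(160,205,280,322)),(301,184))
print(ct,st,cs,ss)
X,e=tri([ray(ct,K,T),ray(cs,zs['K'],zs['T'])]);print('handle',X,e)
yaw=.187;R=np.array([[np.cos(yaw),-np.sin(yaw),0],[np.sin(yaw),np.cos(yaw),0],[0,0,1]])
G=np.array([.591,-.0015,.101])
for G in (M,np.array([.591,-.0015,.101])):
    L=R.T@(X-G)+[0,0,.061];print('sel frame',L,np.linalg.norm(L),'f',np.arctan2(L[0],np.hypot(L[1],L[2])),'a',np.arctan2(-L[1],L[2]))
s=np.array([-5,0]);
# bystanders' extents in selector frame
for n,b in dict(rheo=(150,206,270,302),meter=(245,280,195,245),trafo=(205,250,345,385)).items():
    P=W[b[0]:b[1],b[2]:b[3]].reshape(-1,3);P=P[(P[:,2]>.02)&(P[:,2]<.095)];print(n,np.percentile(P,[2,98],axis=0).round(3).tolist())
E
```

```text
[ 0.61908541 -0.01722039  0.101     ] [ 0.56772465 -0.02482717  0.101     ] [0.56251669 0.0110125  0.101     ] [ 0.58979648 -0.00397375  0.101     ]
yaw 0.14703599633400535 len 0.05192100317584355 sep 0.03621608536804883
[275.41528239 241.04318937] [264 232  26  19 301] [300.17847769 183.52755906] [291 171  19  26 381]
handle [0.59174296 0.04449155 0.20664126] [np.float64(0.0011608342219323145), np.float64(0.0011608342219323418)]
sel frame [0.01092283 0.0472585  0.16664126] 0.17355685485402456 f 0.06297677655989557 a -0.2763384912513868
sel frame [0.00928039 0.04505162 0.16664126] 0.17287302535270493 f 0.053709116285288364 a -0.2640389219128106
rheo [[0.712, 0.004, 0.028], [0.824, 0.061, 0.07]]
meter [[0.523, 0.124, 0.028], [0.578, 0.211, 0.06]]
trafo [[0.63, -0.198, 0.026], [0.697, -0.144, 0.071]]
```

Request:
step_arm([
  {"translation": [0,0,-25],"rot": [0,0,-0.144]},
  {"translation": [0,0,-25],"rot": [0,0,-0.144]},
  {"translation": [0,0,-25],"rot": [0,0,-0.144]},
  {"translation": [-28,-51,0],"rot": [0,0,0]},
  {"translation": [-28,-51,0],"rot": [0,0,0]},
  {"translation": [-28,-51,0],"rot": [0,0,0]},
  {"translation": [-28,-51,0],"rot": [0,0,0]},
  {"translation": [-28,-51,0],"rot": [0,0,0]},
  {"translation": [-28,-51,0],"rot": [0,0,0]},
  {"translation": [-28,-51,0],"rot": [0,0,0]},
], grip=1, grip_force=20)

```text
t: 1.35
eef_pos: [0.4359, 0.3296, 0.3123]
tcp_rot: [-0.097, 0.995, -0.004, -0.003]
ft_force: [1.4, 0.6, -0.3]
width: 0.0003
```

Request:
step_arm([
  {"translation": [-26,-52,0],"rot": [0,0,0.01]},
  {"translation": [-26,-52,0],"rot": [0,0,0.01]},
  {"translation": [-26,-52,0],"rot": [0,0,0]},
  {"translation": [-26,-52,0],"rot": [0,0,0]},
  {"translation": [-26,-52,0],"rot": [0,0,0]},
  {"translation": [-20,-40,0],"rot": [0,0,0]},
  {"translation": [0,0,0],"rot": [0,0,0]},
])

```text
t: 2.22
eef_pos: [0.6429, 0.0456, 0.3114]
tcp_rot: [-0.084, 0.996, -0.006, -0.004]
ft_force: [0.6, 0.8, -0.2]
width: 0.0004
```

Run:
```python
from plant import robot,capture,calibration
import cv2,numpy as np
from h import *
s=robot.state();c=calibration('wrist');p,d=capture('wrist');np.savez('w1.npz',p=p,d=d,K=c['intrinsics'],T=c['T'])
print(s['eef_pos'],s['tcp_rot'],c['T'].round(3))
G,e=[.590,-.003],.17
D=s['eef_pos'][:2]-G;print('sel xy',D@[np.cos(e),np.sin(e)],D@[-np.sin(e),np.cos(e)])
cv2.imwrite('pics/w1.png',p[:,:,::-1])
```

```text
[0.64288213 0.04556579 0.31137511] [-0.08357332  0.99647781 -0.00562451 -0.00398051] [[-0.166  0.957  0.236  0.578]
 [ 0.986  0.164  0.029  0.036]
 [-0.011  0.238 -0.971  0.457]
 [ 0.     0.     0.     1.   ]]
sel xy 0.060336295092432525 0.0389189772211438
```

View pics/w1.png

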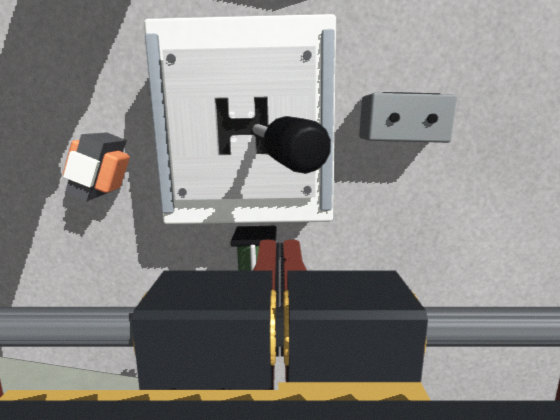

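Run:
```python
from h import *
z=np.load('w1.npz');K,T,p,d=z['K'],z['T'],z['p'],z['d']
g=cv2.cvtColor(p,cv2.COLOR_RGB2GRAY)
Q=[]
for s in [(171,59),(307,56),(182,192),(307,190)]:
    w=g[s[1]-7:s[1]+8,s[0]-7:s[0]+8].astype(float);m=w<w.min()+35
    v,u=np.nonzero(m);c=(s[0]-7+u.mean(),s[1]-7+v.mean());Q.append(plane(c,K,T,.102));print(s,c,m.sum(),Q[-1])
Q=np.array(Q);print('centre',Q.mean(0));f=(Q[2]-Q[0]),(Q[3]-Q[1]),(Q[1]-Q[0]),(Q[3]-Q[2])
print([np.arctan2(a[1],a[0]).round(3) for a in f[:2]],[np.arctan2(-a[0],a[1]).round(3) for a in f[2:]],[np.linalg.norm(a).round(3) for a in f])
m=(g<75);m[:90]=0;m[160:]=0;m[:,:212]=0;m[:,275:]=0
# right-hand track: dark columns
mm=m.copy();mm[:,235:]=0;r=np.nonzero(mm);print('R track px',r[1].min(),r[1].max(),r[0].min(),r[0].max())
c,_,_=cv2.minAreaRect(np.stack(r[::-1],1).astype(np.float32));P=plane(c,K,T,.101);print(c,P)
W=cloud(d,K,T)
a=W[10:225,140:340];a=a[(a[...,2]>.095)&(a[...,2]<.108)];print(cv2.minAreaRect((a[:,:2]*1000).astype(np.float32)))
# handle in the wrist view
h=(g<60)&(W[...,2]>.15);h[:105]=0;h[180:]=0;h[:,:260]=0;h[:,345:]=0
h=cv2.morphologyEx(h.astype(np.uint8),cv2.MORPH_OPEN,np.ones((7,7)));c,st,_=blob(p,h,(297,143));print(c,st)
zt=np.load('top.npz');zs=np.load('scene.npz')
X,e=tri([ray(c,K,T),ray((275.4,241),zt['K'],zt['T']),ray((300.2,183.5),zs['K'],zs['T'])]);print('handle',X,e)
# closed finger cross-section near the tips
F=W[235:300,240:320];i=(F[...,2]>.27)&(F[...,2]<.40)
for k in range(240,300,8):
    row=W[k,235:325];q=row[(row[:,2]>.27)&(row[:,2]<.42)];print(k,len(q),q.min(0).round(4) if len(q) else'',q.max(0).round(4) if len(q) else'')
```

```text
(171, 59) (np.float64(170.51666666666668), np.float64(58.21666666666667)) 60 [ 0.54083957 -0.07472504  0.102     ]
(307, 56) (np.float64(306.45762711864404), np.float64(55.13559322033898)) 59 [0.51787749 0.04708221 0.102     ]
(182, 192) (np.float64(181.82608695652175), np.float64(191.91304347826087)) 46 [ 0.66285311 -0.05168068  0.102     ]
(307, 190) (np.float64(306.80434782608694), np.float64(189.7391304347826)) 46 [0.63981957 0.07020844 0.102     ]
centre [ 0.59034744 -0.00227877  0.102     ]
[np.float64(0.187), np.float64(0.187)] [np.float64(0.186), np.float64(0.187)] [np.float64(0.124), np.float64(0.124), np.float64(0.124), np.float64(0.124)]
R track px 216 234 98 153
(225.83853149414062, 125.41635131835938) [ 0.59174903 -0.01712897  0.101     ]
((583.6808471679688, -2.5697250366210938), (152.96417236328125, 173.4193115234375), 10.772254943847656)
[296.84718693 143.8399274 ] [ 264  117   66   55 2755]
handle [0.59194092 0.04577605 0.20737595] [np.float64(0.0019690249852635264), np.float64(0.0022580036363978556), np.float64(0.00031491594337875134)]
240 25 [0.6298 0.0355 0.2947] [0.6331 0.0514 0.2969]
248 42 [0.6296 0.0348 0.2983] [0.6344 0.0525 0.3091]
256 44 [0.6301 0.035  0.3002] [0.6376 0.0525 0.3171]
264 48 [0.6299 0.0348 0.3006] [0.6413 0.053  0.3255]
272 89 [0.6085 0.0312 0.3014] [0.6449 0.0507 0.3829]
280 89 [0.6087 0.0316 0.302 ] [0.6485 0.0503 0.3869]
288 88 [0.6089 0.0321 0.3033] [0.6518 0.0501 0.3903]
296 88 [0.6087 0.0325 0.3469] [0.6338 0.0496 0.3942]
```

Request:
step_arm([
  {"translation": [-3,5,30],"rot": [0,0,-0.02]},
  {"translation": [0,4,40],"rot": [0,0,0]},
  {"translation": [0,0,30],"rot": [0,0,0]},
  {"translation": [0,0,2],"rot": [0,0,0]},
  {"translation": [8,0,0],"rot": [0,0,0]},
  {"translation": [8,0,0],"rot": [0,0,0]},
  {"translation": [4,0,0],"rot": [0,0,0]},
])

```text
t: 3.15
eef_pos: [0.6202, 0.0621, 0.2102]
tcp_rot: [-0.101, 0.995, -0.002, -0.003]
ft_force: [-0.1, 0.3, 0.2]
width: 0.0008
```

```bash
cat >> h.py <<'E'
def sel(p,ps=.187):
    D=np.asarray(p)[:2]-[.5903,-.0023];c,s=np.cos(ps),np.sin(ps);return np.array([D[0]*c+D[1]*s,-D[0]*s+D[1]*c])
E
cat > st.py <<'E'
from plant import robot
from h import *
s=robot.state();q=s['tcp_rot'];print(s['t'],'sel',sel(s['eef_pos']).round(4),'z',s['eef_pos'][2].round(4),'yaw',(2*np.arctan2(q[1],q[0])-np.pi).round(3),'F',s['ft_force'].round(1))
E
python3 st.py
```

```text
3.15 sel [0.0414 0.0577] z 0.2102 yaw 0.201 F [-0.1  0.3  0.2]
```

Request:
step_arm([
  {"translation": [0,-9,0],"rot": [0,0,0.01]},
  {"translation": [3,0,0],"rot": [0,0,0]},
  {"translation": [3,0,0],"rot": [0,0,0]},
  {"translation": [3,0,0],"rot": [0,0,0]},
  {"translation": [2,0,0],"rot": [0,0,0]},
  {"translation": [0,0,0],"rot": [0,0,0]},
])

```text
t: 3.9
eef_pos: [0.613, 0.0503, 0.2127]
tcp_rot: [-0.095, 0.995, -0.002, 0.001]
ft_force: [2.1, 0.4, -0.2]
width: 0.0005
```

```bash
python3 st.py
```

```text
3.9 sel [0.0321 0.0475] z 0.2127 yaw 0.19 F [ 2.1  0.4 -0.2]
```

Request:
step_arm([
  {"translation": [3,0,1],"rot": [0,0,0]},
  {"translation": [3,0,1],"rot": [0,0,0]},
  {"translation": [0,0,0],"rot": [0,0,0]},
])

```text
t: 4.28
eef_pos: [0.6074, 0.0495, 0.2111]
tcp_rot: [-0.095, 0.995, -0.002, 0.002]
ft_force: [2.3, 0.6, 0.6]
width: 0.0005
```

```bash
python3 st.py
python3 - <<'E'
from plant import capture,calibration
import cv2,numpy as np
c=calibration('wrist');p,d=capture('wrist');np.savez('w2.npz',p=p,d=d,K=c['intrinsics'],T=c['T']);cv2.imwrite('pics/w2.png',p[:,:,::-1])
E
```

```text
4.275 sel [0.0264 0.0477] z 0.2111 yaw 0.19 F [2.3 0.6 0.6]
```

View pics/w2.png

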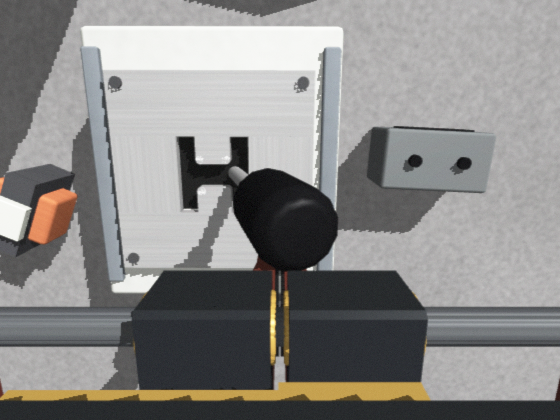

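The rod (238,173) now lies at the level of the cross channel (row ≈174), so lever_fore ≈ 0. I go round to the left side.

Request:
step_arm([
  {"translation": [-12,0,0],"rot": [0,0,0]},
  {"translation": [-6,20,0],"rot": [0,0,0]},
  {"translation": [0,40,0],"rot": [0,0,0]},
  {"translation": [15,0,0],"rot": [0,0,0]},
  {"translation": [15,0,0],"rot": [0,0,0]},
  {"translation": [15,0,0],"rot": [0,0,0]},
  {"translation": [0,0,0],"rot": [0,0,0]},
])

```text
t: 5.2
eef_pos: [0.5652, 0.1071, 0.2084]
tcp_rot: [-0.095, 0.995, -0.002, -0.003]
ft_force: [0.0, -0.1, 0.2]
width: 0.0007
```

```bash
python3 st.py
```

```text
5.2 sel [-0.0043  0.1122] z 0.2084 yaw 0.19 F [ 0.  -0.1  0.2]
```

Request:
step_arm([
  {"translation": [-4,-10,0],"rot": [0,0,0]},
  {"translation": [0,-10,0],"rot": [0,0,0]},
  {"translation": [0,-7,0],"rot": [0,0,0]},
  {"translation": [0,-7,0],"rot": [0,0,0]},
  {"translation": [0,-7,0],"rot": [0,0,0]},
  {"translation": [0,-7,0],"rot": [0,0,0]},
])

```text
t: 5.95
eef_pos: [0.581, 0.059, 0.2101]
tcp_rot: [-0.095, 0.995, -0.0, -0.001]
ft_force: [-1.2, 2.9, 3.9]
width: 0.0002
```

```bash
python3 st.py
```

```text
5.95 sel [0.0023 0.0619] z 0.2101 yaw 0.19 F [-1.2  2.9  3.9]
```

Pushing lightly, with the lever moving across; I continue.

Request:
step_arm([
  {"translation": [1,-6,0],"rot": [0,0,0]},
  {"translation": [0,-6,0],"rot": [0,0,0]},
  {"translation": [0,-6,0],"rot": [0,0,0]},
  {"translation": [0,-6,0],"rot": [0,0,0]},
])

```text
t: 6.45
eef_pos: [0.5851, 0.0338, 0.2103]
tcp_rot: [-0.095, 0.995, -0.0, -0.0]
ft_force: [-0.7, 2.6, 2.1]
width: 0.0004
```

```bash
python3 st.py
```

```text
6.45 sel [0.0016 0.0365] z 0.2103 yaw 0.191 F [-0.7  2.6  2.1]
```

Request:
step_arm([
  {"translation": [1,-6,0],"rot": [0,0,0]},
  {"translation": [0,-6,0],"rot": [0,0,0]},
  {"translation": [0,-6,0],"rot": [0,0,0]},
  {"translation": [0,-6,0],"rot": [0,0,0]},
])

```text
t: 6.95
eef_pos: [0.589, 0.0081, 0.2102]
tcp_rot: [-0.095, 0.995, -0.001, -0.0]
ft_force: [0.2, 2.9, 2.8]
width: 0.0004
```

```bash
python3 st.py
```

```text
6.95 sel [0.0007 0.0105] z 0.2102 yaw 0.19 F [0.2 2.9 2.8]
```

Request:
step_arm([
  {"translation": [0,-5,0],"rot": [0,0,0]},
  {"translation": [0,-5,0],"rot": [0,0,0]},
])

```text
t: 7.2
eef_pos: [0.5909, -0.0024, 0.21]
tcp_rot: [-0.095, 0.995, -0.0, -0.001]
ft_force: [0.1, 1.9, 0.1]
width: 0.0004
```

```bash
python3 st.py
```

```text
7.2 sel [ 0.0006 -0.0002] z 0.21 yaw 0.19 F [0.1 1.9 0.1]
```

Request:
step_arm([
  {"translation": [0,-5,0],"rot": [0,0,0]},
  {"translation": [0,-5,0],"rot": [0,0,0]},
])

```text
t: 7.45
eef_pos: [0.5925, -0.0126, 0.2093]
tcp_rot: [-0.095, 0.995, -0.0, -0.001]
ft_force: [0.2, 3.0, -0.5]
width: 0.0008
```

Request:
step_arm([
  {"translation": [0,-3,0],"rot": [0,0,0]},
])

```text
t: 7.58
eef_pos: [0.5929, -0.0159, 0.209]
tcp_rot: [-0.095, 0.995, -0.0, -0.001]
ft_force: [1.6, 2.8, 0.4]
width: 0.0004
```

Request:
step_arm([
  {"translation": [0,-3,0],"rot": [0,0,0]},
])

```text
t: 7.7
eef_pos: [0.5934, -0.019, 0.2089]
tcp_rot: [-0.095, 0.995, -0.0, -0.002]
ft_force: [0.5, 3.1, -1.0]
width: 0.0008
```

```bash
python3 st.py
```

```text
7.7 sel [-0.0001 -0.017 ] z 0.2089 yaw 0.19 F [ 0.5  3.1 -1. ]
```

Request:
step_arm([
  {"translation": [0,-2,0],"rot": [0,0,0]},
])

```text
t: 7.82
eef_pos: [0.5937, -0.0212, 0.2087]
tcp_rot: [-0.095, 0.995, -0.0, -0.002]
ft_force: [0.6, 2.8, 0.2]
width: 0.0003
```

Request:
step_arm([
  {"translation": [0,0,0],"rot": [0,0,0]},
])

```text
t: 7.95
eef_pos: [0.5936, -0.0214, 0.2087]
tcp_rot: [-0.095, 0.995, -0.0, -0.002]
ft_force: [0.8, 1.9, -1.2]
width: 0.0005
```

```bash
python3 st.py
python3 - <<'E'
from plant import capture,calibration
import cv2,numpy as np
c=calibration('wrist');p,d=capture('wrist');np.savez('w3.npz',p=p,d=d,K=c['intrinsics'],T=c['T']);cv2.imwrite('pics/w3.png',p[:,:,::-1])
E
```

```text
7.95 sel [-0.0003 -0.0194] z 0.2087 yaw 0.19 F [ 0.8  1.9 -1.2]
```

View pics/w3.png

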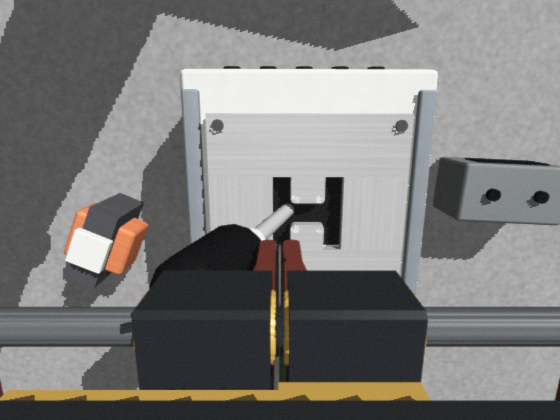

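The rod meets the plate at about (290,208); the right track is centred at column 282 and the cross at row 213. It is nearly fully across, so I push a little more.

Request:
step_arm([
  {"translation": [0,-3,0],"rot": [0,0,0]},
])

```text
t: 8.12
eef_pos: [0.5941, -0.0238, 0.2087]
tcp_rot: [-0.095, 0.995, -0.0, -0.002]
ft_force: [0.1, 4.1, -1.9]
width: 0.0004
```

Request:
step_arm([
  {"translation": [0,-2,0],"rot": [0,0,0]},
])

```text
t: 8.25
eef_pos: [0.5942, -0.0247, 0.2085]
tcp_rot: [-0.096, 0.995, 0.001, -0.002]
ft_force: [0.7, 5.9, -2.6]
width: 0.0003
```

```bash
python3 st.py
```

```text
8.25 sel [-0.0003 -0.0227] z 0.2085 yaw 0.192 F [ 0.7  5.9 -2.6]
```

At the stop (force rising). I back away and go round behind.

Request:
step_arm([
  {"translation": [0,0,0],"rot": [0,0,0]},
  {"translation": [0,12,0],"rot": [0,0,0]},
  {"translation": [0,6,0],"rot": [0,0,0]},
  {"translation": [16,0,0],"rot": [0,0,0]},
  {"translation": [16,0,0],"rot": [0,0,0]},
  {"translation": [16,0,0],"rot": [0,0,0]},
  {"translation": [0,-15,0],"rot": [0,0,0]},
  {"translation": [0,-15,0],"rot": [0,0,0]},
  {"translation": [0,-12,0],"rot": [0,0,0]},
  {"translation": [0,0,0],"rot": [0,0,0]},
])

```text
t: 9.5
eef_pos: [0.5474, -0.0648, 0.2094]
tcp_rot: [-0.093, 0.996, -0.001, -0.002]
ft_force: [0.5, 0.1, -0.4]
width: 0.0005
```

```bash
python3 st.py
python3 - <<'E'
from plant import capture,calibration
import cv2,numpy as np
p,d=capture('wrist');a=p[60:400,100:460,::-1]
p,d=capture('top');b=cv2.resize(p[195:310,240:350,::-1],None,fx=3.4,fy=3.4)[:340]
cv2.imwrite('pics/w4.png',np.hstack([a,b[:340]]))
E
```

```text
9.5 sel [-0.0537 -0.0535] z 0.2094 yaw 0.187 F [ 0.5  0.1 -0.4]
```

View pics/w4.png

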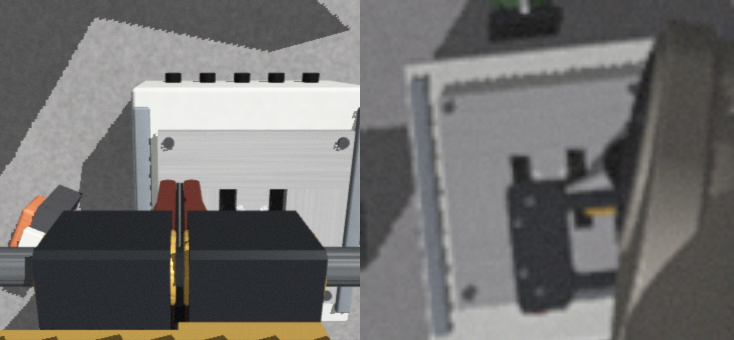

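The fingers now stand behind the right-hand track: wrist tips at (180,185), right track at (228,200). The top view is partly hidden by the arm. I push forward.

Request:
step_arm([
  {"translation": [-10,1,0],"rot": [0,0,0]},
  {"translation": [-10,1,0],"rot": [0,0,0]},
  {"translation": [-6,0,0],"rot": [0,0,0]},
  {"translation": [-6,0,0],"rot": [0,0,0]},
  {"translation": [-6,0,0],"rot": [0,0,0]},
])

```text
t: 10.22
eef_pos: [0.5859, -0.0523, 0.2087]
tcp_rot: [-0.095, 0.995, -0.001, -0.004]
ft_force: [-3.2, -0.2, 2.3]
width: 0.0004
```

Request:
step_arm([
  {"translation": [-5,0,0],"rot": [0,0,0]},
  {"translation": [-5,0,0],"rot": [0,0,0]},
])

```text
t: 10.48
eef_pos: [0.5961, -0.0504, 0.2086]
tcp_rot: [-0.095, 0.995, -0.001, -0.004]
ft_force: [-2.9, -0.7, 1.6]
width: 0.0004
```

```bash
python3 st.py
```

```text
10.475 sel [-0.0033 -0.0483] z 0.2086 yaw 0.191 F [-2.9 -0.7  1.6]
```

Request:
step_arm([
  {"translation": [-5,0,0],"rot": [0,0,0]},
  {"translation": [-5,0,0],"rot": [0,0,0]},
  {"translation": [-4,0,0],"rot": [0,0,0]},
])

```text
t: 10.85
eef_pos: [0.6091, -0.0483, 0.2074]
tcp_rot: [-0.095, 0.995, -0.001, -0.006]
ft_force: [-3.3, -0.6, 0.8]
width: 0.0003
```

Request:
step_arm([
  {"translation": [-3,0,0],"rot": [0,0,0]},
])

```text
t: 10.98
eef_pos: [0.6121, -0.0476, 0.2071]
tcp_rot: [-0.095, 0.995, -0.001, -0.006]
ft_force: [-4.1, -1.4, 0.6]
width: 0.0004
```

Request:
step_arm([
  {"translation": [-3,0,0],"rot": [0,0,0]},
])

```text
t: 11.1
eef_pos: [0.6149, -0.0468, 0.2067]
tcp_rot: [-0.095, 0.995, -0.001, -0.007]
ft_force: [-4.0, -0.5, -0.8]
width: 0.0005
```

Request:
step_arm([
  {"translation": [-2,0,0],"rot": [0,0,0]},
])

```text
t: 11.22
eef_pos: [0.6168, -0.0464, 0.2064]
tcp_rot: [-0.095, 0.995, -0.001, -0.007]
ft_force: [-4.3, -1.7, -0.7]
width: 0.0003
```

```bash
python3 st.py
```

```text
11.225 sel [ 0.0178 -0.0482] z 0.2064 yaw 0.19 F [-4.3 -1.7 -0.7]
```

Not yet at the stop; small steps until the force rises.

Request:
step_arm([
  {"translation": [-2,0,0],"rot": [0,0,0]},
])

```text
t: 11.35
eef_pos: [0.6187, -0.0459, 0.2062]
tcp_rot: [-0.095, 0.995, -0.001, -0.007]
ft_force: [-4.1, -1.1, -1.2]
width: 0.0004
```

Request:
step_arm([
  {"translation": [-2,0,0],"rot": [0,0,0]},
])

```text
t: 11.48
eef_pos: [0.6205, -0.0455, 0.206]
tcp_rot: [-0.095, 0.995, -0.001, -0.008]
ft_force: [-3.6, -0.7, -1.5]
width: 0.0004
```

Request:
step_arm([
  {"translation": [-2,0,0],"rot": [0,0,0]},
])

```text
t: 11.6
eef_pos: [0.622, -0.0451, 0.2057]
tcp_rot: [-0.095, 0.995, -0.001, -0.008]
ft_force: [-5.1, -0.8, -2.0]
width: 0.0003
```

```bash
python3 st.py
```

```text
11.6 sel [ 0.0232 -0.0479] z 0.2057 yaw 0.19 F [-5.1 -0.8 -2. ]
```

Request:
step_arm([
  {"translation": [-2,0,-1],"rot": [0,0,0]},
])

```text
t: 11.72
eef_pos: [0.623, -0.0448, 0.206]
tcp_rot: [-0.095, 0.995, -0.001, -0.01]
ft_force: [-7.0, -1.2, -2.2]
width: 0.0005
```

Request:
step_arm([
  {"translation": [-2,0,0],"rot": [0,0,0]},
])

```text
t: 11.85
eef_pos: [0.6241, -0.0446, 0.2056]
tcp_rot: [-0.095, 0.995, -0.001, -0.011]
ft_force: [-6.1, -1.1, 0.5]
width: 0.0004
```

```bash
python3 st.py
```

```text
11.85 sel [ 0.0253 -0.0478] z 0.2056 yaw 0.19 F [-6.1 -1.1  0.5]
```

Request:
step_arm([
  {"translation": [-3,0,0],"rot": [0,0,0]},
])

```text
t: 11.98
eef_pos: [0.6258, -0.0443, 0.2053]
tcp_rot: [-0.095, 0.995, -0.0, -0.012]
ft_force: [-8.3, -0.6, 0.6]
width: 0.0005
```

Request:
step_arm([
  {"translation": [-3,0,0],"rot": [0,0,0]},
])

```text
t: 12.1
eef_pos: [0.6273, -0.0441, 0.2049]
tcp_rot: [-0.095, 0.995, -0.0, -0.014]
ft_force: [-8.2, -1.9, 2.5]
width: 0.0006
```

```bash
python3 st.py
python3 - <<'E'
from plant import capture,calibration
import cv2,numpy as np
p,d=capture('wrist');cv2.imwrite('pics/w5.png',p[:,:,::-1])
E
```

```text
12.1 sel [ 0.0286 -0.0479] z 0.2049 yaw 0.189 F [-8.2 -1.9  2.5]
```

View pics/w5.png

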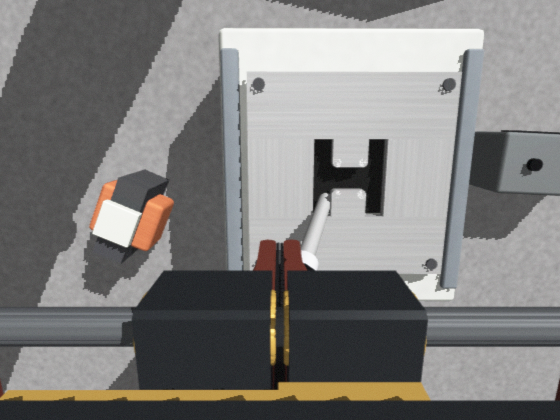

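The rod meets the plate in the right track at (324,198), close to the forward end (row ≈213). One firmer press, then I withdraw and measure.

Request:
step_arm([
  {"translation": [-4,0,0],"rot": [0,0,0]},
])

```text
t: 12.28
eef_pos: [0.6293, -0.0436, 0.2044]
tcp_rot: [-0.094, 0.995, -0.0, -0.017]
ft_force: [-10.9, -1.3, 3.2]
width: 0.0003
```

Request:
step_arm([
  {"translation": [-5,0,0],"rot": [0,0,0]},
])

```text
t: 12.4
eef_pos: [0.6317, -0.0432, 0.2038]
tcp_rot: [-0.094, 0.995, 0.0, -0.02]
ft_force: [-13.3, -2.1, 3.8]
width: 0.0003
```

```bash
python3 st.py
```

```text
12.4 sel [ 0.0331 -0.0479] z 0.2038 yaw 0.189 F [-13.3  -2.1   3.8]
```

The force builds while the tool only tilts, so the lever is on the stop. I withdraw backwards, then up and aside, and look.

Request:
step_arm([
  {"translation": [10,0,0],"rot": [0,0,0]},
  {"translation": [15,0,0],"rot": [0,0,0]},
  {"translation": [20,0,0],"rot": [0,0,0]},
  {"translation": [20,0,-10],"rot": [0,0,0]},
  {"translation": [10,0,-40],"rot": [0,0,0]},
  {"translation": [0,0,-50],"rot": [0,0,0]},
  {"translation": [0,50,-20],"rot": [0,0,0]},
  {"translation": [0,50,0],"rot": [0,0,0]},
  {"translation": [0,50,0],"rot": [0,0,0]},
  {"translation": [0,50,0],"rot": [0,0,0]},
])

```text
t: 13.65
eef_pos: [0.5294, 0.1427, 0.3389]
tcp_rot: [-0.09, 0.996, 0.002, -0.003]
ft_force: [0.1, 0.3, -0.2]
width: 0.0007
```

Request:
step_arm([
  {"translation": [0,50,0],"rot": [0,0,0]},
  {"translation": [0,50,0],"rot": [0,0,0]},
  {"translation": [0,50,0],"rot": [0,0,0]},
  {"translation": [0,0,0],"rot": [0,0,0]},
])

```text
t: 14.15
eef_pos: [0.5004, 0.3023, 0.3431]
tcp_rot: [-0.095, 0.995, 0.007, 0.003]
ft_force: [0.1, 0.1, 0.1]
width: 0.0003
```

```bash
python3 st.py
python3 - <<'E'
from plant import capture,calibration
import cv2,numpy as np
for n in("scene","top"):
    p,d=capture(n);c=calibration(n);np.savez(n+'2.npz',p=p,d=d,K=c['intrinsics'],T=c['T'])
    if n=='scene':a=cv2.resize(p[140:300,200:340,::-1],None,fx=2.5,fy=2.5)
    else:b=cv2.resize(p[195:310,240:350,::-1],(380,400),interpolation=2)
cv2.imwrite('pics/f.png',np.hstack([a,b]))
E
```

```text
14.15 sel [-0.0317  0.316 ] z 0.3431 yaw 0.19 F [0.1 0.1 0.1]
```

View pics/f.png

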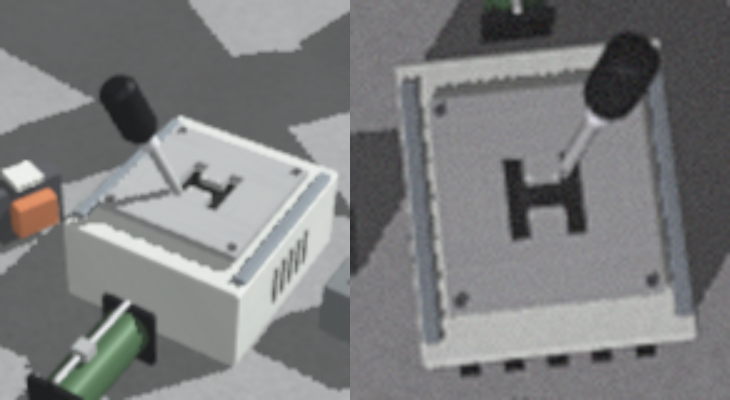

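Both views show the lever forward-right, with the rod at the forward end of the right track. The handle is at (622,75) in the top crop and (128,108) in the scene crop. I triangulate it and check the bystanders.

Run:
```python
from h import *
zt,zs=np.load('top2.npz'),np.load('scene2.npz')
def cen(z,s,h=14):
    p=z['p'];m=np.zeros(p.shape[:2],np.uint8);b=slice(s[1]-h,s[1]+h+1),slice(s[0]-h,s[0]+h+1)
    m[b]=p[b].max(2)<65;m=cv2.morphologyEx(m,cv2.MORPH_OPEN,np.ones((5,5)));c,st,_=blob(p,m,s);print(c,st);return c
a,b=cen(zt,(319,217),16),cen(zs,(251,183),16)
X,e=tri([ray(a,zt['K'],zt['T']),ray(b,zs['K'],zs['T'])])
L=np.r_[sel(X),X[2]-.04];print(X,e,L,'len',np.linalg.norm(L),'f',np.arctan2(L[0],np.hypot(L[1],L[2])),'a',np.arctan2(-L[1],L[2]))
z0=np.load('top.npz')
for n,bx in dict(rheo=(150,206,270,302),meter=(245,280,195,245),trafo=(205,250,345,385)).items():
    q=[]
    for z in(z0,zt):
        P=cloud(z['d'],z['K'],z['T'])[bx[0]:bx[1],bx[2]:bx[3]].reshape(-1,3);P=P[(P[:,2]>.02)&(P[:,2]<.095)];q.append(np.percentile(P,[2,50,98],axis=0)[:,:2])
    print(n,(q[1]-q[0]).round(4).tolist())
```

```text
[318.29569892 215.96236559] [308 204  22  25 372]
[250.74262735 183.64879357] [240 171  22  26 373]
[ 0.65219393 -0.03884886  0.19757637] [np.float64(0.0008517593972591054), np.float64(0.0008517593972590066)] [ 0.05402002 -0.04741851  0.15757637] len 0.17319638987750147 f 0.3171925491928615 a 0.29230425655290715
rheo [[-0.0002, -0.0], [0.0003, 0.0], [-0.0003, -0.0001]]
meter [[0.0001, 0.0002], [-0.0001, 0.0004], [-0.0, 0.0002]]
trafo [[0.0002, 0.0001], [-0.0, -0.0001], [0.0001, 0.0002]]
```

```bash
python3 -c "
from plant import robot
print(robot.finish_job())"
```

```text
the job is handed in; nothing more can be done
None
```

The lever is home in slot three, the hand is clear of the bench, and I handed the job in at about 14 s of the 58 s allowed. No verdict was reported.

I nudged the lever back to the cross channel with the closed fingertips. Then I pushed it right to its stop, and forward from behind until it sat firmly on the slot-three stop.

| Check | Result | Needed |
|---|---|---|
| lever_fore | 0.317 rad | above 0.26 (stop 0.30) |
| lever_across | 0.292 rad | above 0.22 (stop 0.29) |
| Pivot to handle | 173 mm, same as at the start, so the handle is down | handle raised under 2 mm |
| Bystanders | moved under 0.5 mm | under 20 mm |
| Highest wrist force read | about 14 N, at the forward stop | finger force under 50 N |

- **Measurement error:** the fore angle reads 0.017 rad past its mechanical stop. The 173 mm is 3 mm over the nominal 170 mm. Both fit the triangulation and calibration error.
- **Step one:** I judged the cross-channel position from the wrist picture and the force rise at the right stop; I did not triangulate the lever there.
- **Force:** I read it only at the end of each move call, so a brief higher peak in between would not show.

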